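Fit the drip plate, then peel off a reagent tray and hold it for filling

TASK

Pick up the drip plate by its handle and lower it over the two pins on the analyser's deck until it lies flush, letting go only once it is down. Then peel the top reagent tray off the stuck stack, lifting one corner first while the opposite corner stays down, so that the other trays stay standing where they are, and hold it level and low over the middle of the seated plate, clear of its handle, for a colleague to fill: finish still holding it, in the gripper alone. Leave everything else on the bench where it is.

Things in the scene. Friction and masses are not known exactly. Their poses are not given: they have to be found in the camera images.
- analyser: bench analyser, fixed, light grey. Origin on the bench under the middle of its reagent deck, a flat shelf 200 x 240 x 30 mm high in front of its body. z up, x from the deck to the body, whose front face stands 140 mm from the origin along +x (body 560 mm wide, 160 mm high, small fittings to 235 mm).
- deck_top (a point): middle of the deck's top face, where the underside of the drip plate comes to rest (30 mm above the bench); same axes as the analyser
- pin_left (a point): foot of the steel locating pin on the analyser's +y side, on the deck's top face, 65 mm from its middle. The pin is 10 mm thick, stands 28.5 mm above the deck, tapered over the last 9 mm
- pin_right (a point): the same for the pin on the -y side
- drip_plate: silver drip plate with dark drain slots, 130 x 170 x 8 mm (x, y, z), 0.36 kg, at first lying flat on the bench. Origin at the middle of its underside, z up. Two through holes of 12.5 mm at y = +65 and -65 mm; it may go on either way round. A black bridge handle runs along its x.
- plate_handle (a point): middle of the black handle bar, 44 mm above the plate's underside; the bar is 80 mm long along the plate's x, 12 mm wide, 12 mm high, with 30 mm of clear height between it and the plate, on two posts 68 mm apart
- hole_a (a point): middle of the locating hole at y = +65 mm, at the underside of the plate
- hole_b (a point): middle of the locating hole at y = -65 mm, at the underside of the plate
- tray: TOP tray of the stack of pale blue formed trays: rigid, open upwards, about 50 g, square, corners cut at 45 degrees, 45 mm deep. Origin: middle of its underside, z up. Rim: upright band 10 mm thick, 16 mm high (29 to 45 mm above the underside), 150 mm over the flats, 170 mm over the cut corners, each 42 mm long. Below it a 2 mm wall leans in to a floor 111 mm across; nothing inside.
- tray_middle (a point): same point as the tray's origin. The tray is stuck on four springy dimples, one under each corner: each holds with about 0.8 N and lets go once its corner is 8 mm up. Pulled straight up they hold together and the other trays come along. Turned up by some 0.17 rad about the opposite corner's lower rim edge (85 mm out, 29 mm above this point), slowly, it comes off and the rest stays
- corner_1 (a point): top edge of the tray's rim at the middle of cut corner 1 and of the band's thickness, 80 mm from the tray's middle axis, toward +x+y of the tray; a good place to pinch, across the 10 mm band. Diagonally across: corner 3
- corner_2 (a point): top edge of the tray's rim at the middle of cut corner 2 and of the band's thickness, 80 mm from the tray's middle axis, toward -x+y of the tray; a good place to pinch, across the 10 mm band. Diagonally across: corner 4
- corner_3 (a point): top edge of the tray's rim at the middle of cut corner 3 and of the band's thickness, 80 mm from the tray's middle axis, toward -x-y of the tray; a good place to pinch, across the 10 mm band. Diagonally across: corner 1
- corner_4 (a point): top edge of the tray's rim at the middle of cut corner 4 and of the band's thickness, 80 mm from the tray's middle axis, toward +x-y of the tray; a good place to pinch, across the 10 mm band. Diagonally across: corner 2
- tray_stack: the four nested trays under the top one, about 0.2 kg, loose on the bench, 93 mm high; same outline as the tray. Origin at the middle of the underside, z up. Rims touch one another (16 mm each); the top tray's underside starts 64 mm above this origin, its rim reaches from 93 to 109 mm
- vial_rack: blue rack of capped sample vials, 45 x 110 x 50 mm; stays where it is. Origin at the middle of its underside
- beaker: glass beaker, 64 mm across, 85 mm tall; stays where it is. Origin at the middle of its underside
- salt_jar: white jar with black lid, 52 mm across, 70 mm tall; stays where it is. Origin at the middle of its underside
- wash_bottle: white wash bottle with red cap, 60 mm across, 180 mm tall; stays where it is. Origin at the middle of its underside
- amber_bottle: amber reagent bottle with blue cap, 68 mm across, 150 mm tall; stays where it is. Origin at the middle of its underside
- buffer_bottle: clear bottle with green cap, 60 mm across, 120 mm tall; stays where it is. Origin at the middle of its underside
- spatula: steel double-ended laboratory spatula lying on the bench, 165 mm long, 5 mm thick; stays where it is. Origin at the middle of its underside
Not all that is in view belongs to the job. Leave any green look-alike of the tray alone.

How it is judged:
On the way, in this order (a step that is already met when the one before it is completed fails the run):
1. the drip plate is lowered over both pins to within 6 mm of the deck while still held by the gripper (((horizontal distance between hole_a and pin_left below 0.004 m and horizontal distance between hole_b and pin_right below 0.004 m) or (horizontal distance between hole_a and pin_right below 0.004 m and horizontal distance between hole_b and pin_left below 0.004 m)) and z of drip_plate in the frame of deck_top below 0.006 m and contact force between drip_plate and the fingers above 0.5 N), for 0.05 s.
2. the drip plate rests flush on the deck (2 mm) over both pins, released (((horizontal distance between hole_a and pin_left below 0.004 m and horizontal distance between hole_b and pin_right below 0.004 m) or (horizontal distance between hole_a and pin_right below 0.004 m and horizontal distance between hole_b and pin_left below 0.004 m)) and z of drip_plate in the frame of deck_top below 0.002 m and angle between drip_plate's own z axis and vertical below 0.03 rad and contact force between drip_plate and the fingers below 0.1 N), for 0.2 s.
3. one corner of the top tray is lifted by 20 mm or more while the opposite corner is still down (less than 9 mm up) and the other two are less than 17.5 mm up (((z of corner_1 in the frame of tray_stack above 0.129 m and z of corner_3 in the frame of tray_stack below 0.118 m and z of each of corner_2, corner_4 in the frame of tray_stack below 0.1265 m) or (z of corner_2 in the frame of tray_stack above 0.129 m and z of corner_4 in the frame of tray_stack below 0.118 m and z of each of corner_3, corner_1 in the frame of tray_stack below 0.1265 m) or (z of corner_3 in the frame of tray_stack above 0.129 m and z of corner_1 in the frame of tray_stack below 0.118 m and z of each of corner_4, corner_2 in the frame of tray_stack below 0.1265 m) or (z of corner_4 in the frame of tray_stack above 0.129 m and z of corner_2 in the frame of tray_stack below 0.118 m and z of each of corner_1, corner_3 in the frame of tray_stack below 0.1265 m))), for 0.05 s.
At the end, for the whole second after the job is handed in: Plate flush on the deck (2 mm; holes within 4 mm of pins), untouched. Top tray held by the gripper alone, at rest, level within 0.15 rad, middle within 35 mm of the deck middle in plan, underside 56 to 200 mm above the deck. Other trays standing within 30 mm of their start (all of step 2 and horizontal distance between tray and deck_top below 0.035 m and angle between tray's own z axis and vertical below 0.15 rad and z of tray in the frame of deck_top between 0.056 and 0.2 m and contact force between tray and the fingers above 0.5 N and contact force between tray and drip_plate below 0.1 N and contact force between tray and analyser below 0.1 N and contact force between tray and tray_stack below 0.1 N and linear speed of each of tray, tray_stack below 0.02 m/s and distance of tray_stack from where it was at the start of the episode below 0.03 m and angle between tray_stack's own z axis and vertical below 0.05 rad); the arm keeps its last pose, push and grip.
It fails at once if the rest of the stack was pulled up, tipped or pushed away (height (world z) of tray_stack above 0.015 m or angle between tray_stack's own z axis and vertical above 0.15 rad or distance of tray_stack from where it was at the start of the episode above 0.035 m).
It fails at once if something else on the bench was disturbed (distance of any of vial_rack, beaker, salt_jar, wash_bottle, amber_bottle, buffer_bottle, spatula from where it was at the start of the episode above 0.02 m).
It also fails if it takes over 64 s, if anything falls off the work surface, if the arm or the gripper's body presses on something with over 40 N, if the wrist force passes 120 N, or if a joint passes its speed limit or range.

ROBOT

A 7-joint arm with a two-finger parallel gripper is mounted at the origin on the work surface. World frame = base frame: x ahead of the robot, y to its left, z up, the work surface at z = 0. Lengths are in m, angles in rad, forces in N, time in s.
With the tool pointing down it reaches from about 0.35 to 0.775 m from the base axis. Payload 3.1 kg.
Tool frame: the origin (TCP) lies on the centre line of the jaws, within the pads' length; the fingertips stand 8 mm ahead of it and the grasp point (between the pads) lies 11 mm behind it; z points along the fingers, y is the direction in which the jaws open and shut (so a half turn about z gives the same grasp; the last joint's range is limited). The gripper opens to 85 mm and grips with 20 to 120 N. Pads are 22 mm wide; open, the fingers measure 114 mm over their backs; the gripper's body (76 mm by 85 mm) begins 54 mm behind the grasp point. The pads swing forward as they close: fully open they stand 13 mm farther back than shut.
Start: joints at [-1.366, 0.311, 0.014, 1.512, -0.004, 1.319, -0.027], TCP at [0.134, 0.533, 0.218] pointing down, gripper open.
Joint ranges: [-2.7, 2.7], [-0.3, 1.91], [-1.27, 1.3], [0.12, 2.57], [-1.44, 4.58], [0.2, 2.03], [-3.05, 3.05]. Speed limits (rad/s): [2.79, 2.79, 3.14, 3.14, 3.14, 3.14, 3.14].

INTERFACE

Orientations are given as a unit quaternion [w, x, y, z].
In Python, from plant import r gives the robot as it stands.
- The arm moves only by the tool send_rows, never from a script. Its argument "targets" is one flat list of numbers, 7 for each row, row after row: the finger opening in cm, from 0 to 8.54, then the shift along the tool's x, y, z in cm, then the turn, a rotation vector about the tool's x, y, z in rad. A call has exactly 5 rows; each row is the pose to reach, as a shift and turn from the pose measured when the call began, along the tool's axes at that moment; what a row does not reach only later rows make up. A row lasts 1/12 s, in which the tool goes at most 41.7 mm and 7.16 degrees, less where a joint would pass 70% of its speed; a pose out of reach is approached as far as the arm can. A call with a gripper value outside its range is refused whole. The fingers move at their own pace and stop on an object; "force" is the grip in N (left out, the last holds). Time passes only in rows, so rows that repeat a pose let the fingers close, or fill a call up. It gives the time, the measured TCP pose, the force and the opening at its end, in the units of the state.
- r.observe(): the state, without advancing time (a new reading comes with each control period).
- r.get_image(name): name is "side" or "top" or "wrist"; returns a dict with "frame" (384x512x3 uint8, blue, green, red), "K" (3x3 intrinsics, pixels), "position" and "orientation" of the camera in the world; the wrist camera has in their place "hand_eye" (4x4, takes a point from camera to tool coordinates, whose origin is the TCP and whose axes are the flange's). Camera axes: x right, y up, looking along -z (the intrinsics and any distortion apply to the point x, -y, -z); pixel columns grow to the right and rows downward; lengths in m; the calibration is good to about 2 mm. A picture is of the moment at which its call begins: read the wrist's pose just before it. There is no depth.
- r.sign_off(): hands the job in, once; it reports no verdict.
The state is a dict: "t": time; "joint_positions": joint angles; "dq": joint speeds; "joint_torque": joint torques, N m; "tool_pos": TCP position; "eef_rot": TCP orientation; "force": force on the tool from outside, world axes, zero at the start; "wrist_torque": the same for the moment, N m; "width": finger opening in m.
Only numpy, scipy, OpenCV 4.12 (cv2) and the standard library are available. Lean on these libraries where they do the work, as an engineer would, in place of code of your own. Each camera call takes 0.05 s, during which the arm holds its last target. There are 200 camera calls.

## Working session

There is one attempt and no reset: what is moved stays moved. The work goes in short steps, Python scripts to look and compute and a tool call to move; the robot and the scene stay as the last step left them, time stands still between calls to the robot, and variables do not carry over. Pictures are saved under pics/ and viewed, about 8 in all and at most 12, crops included, and the job is handed in when it is done.

Besides the shell and the picture viewer there is one more tool, called after "Call:" as name(argument=value, ...) on one line, values as JSON. send_rows: Moves the arm, as the interface text tells. Its arguments: {"type":"object","properties":{"targets":{"type":"array"},"force":{"type":"number"}},"required":["targets"]}

```bash
mkdir -p pics; ls
python3 - <<'E'
from plant import r
import cv2,numpy as np
s=r.observe();print({k:np.round(v,3) for k,v in s.items()})
for n in("top","side"):
    d=r.get_image(n);cv2.imwrite(f"pics/{n}0.png",cv2.resize(d["frame"],(800,600),interpolation=cv2.INTER_CUBIC));print(n,{k:np.round(v,4).tolist() for k,v in d.items() if k!="frame"})
d=r.get_image("wrist");print({k:np.round(v,4).tolist() for k,v in d.items() if k!="frame"})
E
```

```text
pics
{'t': np.float64(0.0), 'joint_positions': array([-1.366,  0.312,  0.014,  1.513, -0.004,  1.319, -0.027]), 'dq': array([-0.001,  0.   , -0.   , -0.001, -0.002, -0.001, -0.002]), 'joint_torque': array([-0.0000e+00, -3.7992e+01,  1.4600e-01, -2.3059e+01,  1.2000e-02,
        1.3000e-02,  0.0000e+00]), 'tool_pos': array([0.134, 0.533, 0.217]), 'eef_rot': array([-0.   ,  0.123,  0.992, -0.001]), 'force': array([-0.136, -0.649, -0.51 ]), 'wrist_torque': array([-0.027, -0.018, -0.003]), 'width': np.float64(0.085)}
top {'K': [[351.2709, 0.0, 258.1916], [0.0, 351.2709, 194.0831], [0.0, 0.0, 1.0]], 'position': [0.2831, 0.0409, 1.391], 'orientation': [-0.6971, -0.0442, 0.0451, 0.7142]}
side {'K': [[392.3411, 0.0, 258.033], [0.0, 392.3411, 187.0678], [0.0, 0.0, 1.0]], 'position': [0.1447, -1.105, 1.1121], 'orientation': [0.9041, 0.4138, -0.0519, -0.0932]}
{'K': [[277.1603, 0.0, 253.6664], [0.0, 277.1603, 192.4333], [0.0, 0.0, 1.0]], 'hand_eye': [[-0.0004, 0.945, 0.3271, 0.0844], [1.0, 0.0006, -0.0003, 0.0006], [-0.0005, 0.3271, -0.945, -0.1559], [0.0, 0.0, 0.0, 1.0]]}
```

View pics/top0.png

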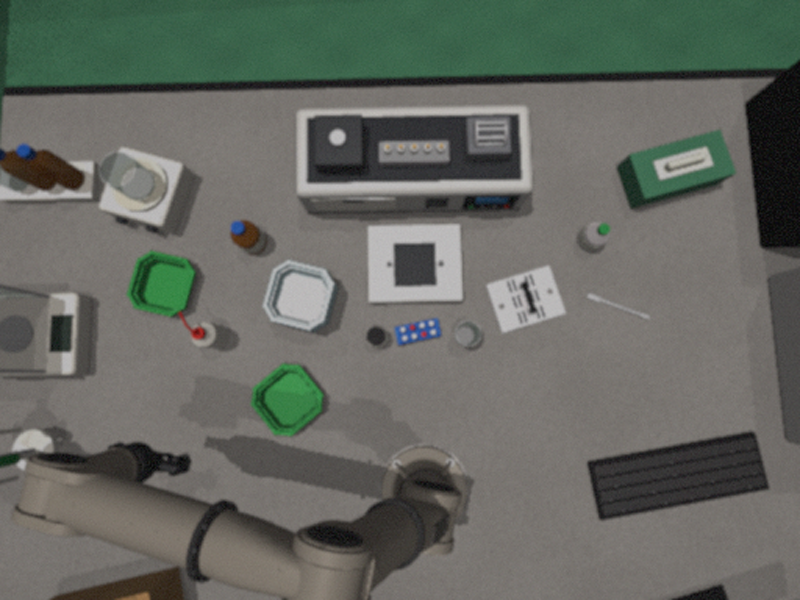

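View pics/side0.png

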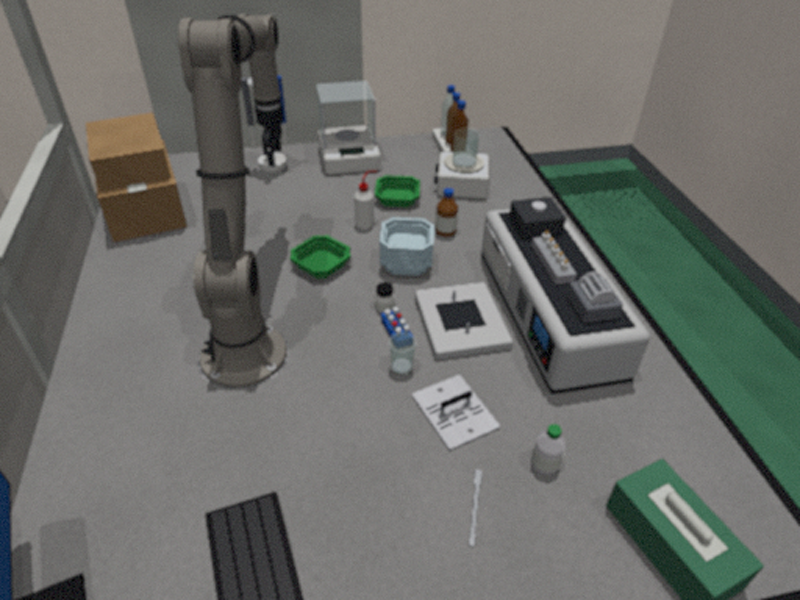

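```bash
cat > h.py <<'E'
from plant import r
import cv2,numpy as np
from scipy.spatial.transform import Rotation as R
q=lambda o:R.from_quat(np.roll(o,-1))
def cam(n):
    s=r.observe(); d=r.get_image(n)
    if n=="wrist":
        T=d["hand_eye"]; Q=q(s["eef_rot"]).as_matrix(); return d,Q@T[:3,:3],Q@T[:3,3]+s["tool_pos"]
    return d,q(d["orientation"]).as_matrix(),np.array(d["position"])
def px2w(c,uv,z,scale=1):   # pixel centre in (scaled) picture -> world point at height z
    d,M,p=c; u=(np.array(uv)+.5)/scale-.5
    k=d["K"]; v=M@np.array([(u[0]-k[0,2])/k[0,0],-(u[1]-k[1,2])/k[1,1],-1]); return p+v*(z-p[2])/v[2]
def w2px(c,P):
    d,M,p=c; v=M.T@(np.array(P)-p); k=d["K"]; return np.array([k[0,0]*v[0]/-v[2]+k[0,2], k[1,1]*v[1]/v[2]+k[1,2]])
def yaw(a):  # tool pointing down, tool y along world angle a (tool x = y cross z)
    y=np.array([np.cos(a),np.sin(a),0]);z=np.array([0,0,-1.]);return R.from_matrix(np.c_[np.cross(y,z),y,z])
def rel(pos,rot):
    s=r.observe();Q=q(s["eef_rot"])
    print("shift cm",np.round(Q.inv().apply(np.array(pos)-s["tool_pos"])*100,2),"turn",np.round((Q.inv()*rot).as_rotvec(),3),"dist",np.round(np.linalg.norm(np.array(pos)-s["tool_pos"]),3))
E
python3 - <<'E'
from h import *
c=cam("top");S=800/512
for n,uv,z in [("pinL",(389,264),.04),("pinR",(441,264),.04),("deckTL",(368,225),.03),("deckTR",(461,224),.03),("deckBL",(370,302),.03),("deckBR",(463,302),.03),
 ("handleT",(521,279),.05),("handleB",(534,315),.05),("pTL",(487,285),.008),("pTR",(549,266),.008),("pBR",(565,313),.008),("pBL",(502,332),.008),("holeL",(502,306),.008),("holeR",(550,291),.008),
 ("tr top-l",(281,262),.109),("t top-r",(321,264),.109),("t r-top",(336,280),.109),("t r-bot",(333,312),.109),("t b-r",(316,328),.109),("t b-l",(280,322),.109),("t l-b",(264,304),.109),("t l-t",(266,278),.109),
 ("wash",(203,340),.1),("amber",(240,232),.15),("jar",(376,336),.07),("rack",(418,332),.05),("beaker",(468,335),.04),("buffer",(603,230),.12)]:
    print(n,np.round(px2w(c,uv,z,S),3))
E
```

```text
pinL [0.555 0.072 0.04 ]
pinR [ 0.552 -0.059  0.04 ]
deckTL [0.66  0.123 0.03 ]
deckTR [ 0.656 -0.114  0.03 ]
deckBL [0.462 0.121 0.03 ]
deckBR [ 0.456 -0.111  0.03 ]
handleT [ 0.508 -0.255  0.05 ]
handleB [ 0.417 -0.282  0.05 ]
pTL [ 0.501 -0.176  0.008]
pTR [ 0.547 -0.337  0.008]
pBR [ 0.425 -0.371  0.008]
pBL [ 0.38  -0.209  0.008]
holeL [ 0.446 -0.212  0.008]
holeR [ 0.482 -0.336  0.008]
tr top-l [0.552 0.327 0.109]
t top-r [0.545 0.232 0.109]
t r-top [0.506 0.196 0.109]
t r-bot [0.43  0.204 0.109]
t b-r [0.393 0.244 0.109]
t b-l [0.409 0.328 0.109]
t l-b [0.453 0.366 0.109]
t l-t [0.515 0.362 0.109]
wash [0.372 0.511 0.1  ]
amber [0.617 0.413 0.15 ]
jar [0.374 0.106 0.07 ]
rack [0.382 0.004 0.05 ]
beaker [ 0.373 -0.119  0.04 ]
buffer [ 0.609 -0.44   0.12 ]
```

Call:
send_rows(targets=[8.5,-2.5,-1.3,-1.5,0,0,0,8.5,-5,-2.6,-3,0,0,0,8.5,-7.5,-4,-4,0,0,0,8.5,-10,-5.3,-4.5,0,0,0,8.5,-12.5,-6.6,-5,0,0,0])

```text
t: 0.62
tool_pos: [0.2403, 0.4375, 0.2682]
eef_rot: [0.0, 0.123, 0.992, -0.0]
force: [0.5, -1.0, -0.1]
width: 0.0852
```

Call:
send_rows(targets=[8.5,-2.5,-1.3,-1,0,0,0,8.5,-5,-2.6,-2,0,0,0,8.5,-7.5,-4,-3,0,0,0,8.5,-10,-5.3,-4,0,0,0,8.5,-12.5,-6.6,-5,0,0,0])

```text
t: 1.03
tool_pos: [0.3461, 0.3418, 0.3187]
eef_rot: [0.0, 0.123, 0.992, -0.0]
force: [0.4, 0.7, -0.7]
width: 0.0853
```

Call:
send_rows(targets=[8.5,-2.5,-1.3,-0.5,0,0,0,8.5,-5,-2.6,-1,0,0,0,8.5,-7.5,-4,-1.5,0,0,0,8.5,-10,-5.3,-2,0,0,0,8.5,-12.5,-6.6,-2,0,0,0])

```text
t: 1.45
tool_pos: [0.4524, 0.2465, 0.3398]
eef_rot: [0.001, 0.123, 0.992, 0.0]
force: [-0.2, 1.3, 0.1]
width: 0.0851
```

Call:
send_rows(targets=[8.5,-0.9,-3.3,0,0,0,0,8.5,-1.8,-6.6,0,0,0,0,8.5,-2.7,-9.9,0,0,0,0,8.5,-3.6,-13.2,0,0,0,0,8.5,-4.6,-16.4,0,0,0,0])

```text
t: 1.87
tool_pos: [0.4566, 0.0744, 0.3396]
eef_rot: [0.001, 0.123, 0.992, 0.0]
force: [0.2, 0.0, 0.9]
width: 0.0849
```

Call:
send_rows(targets=[8.5,-0.9,-3.3,0,0,0,0,8.5,-1.8,-6.6,0,0,0,0,8.5,-2.7,-9.9,0,0,0,0,8.5,-3.6,-13.2,0,0,0,0,8.5,-4.6,-16.4,0,0,0,0])

```text
t: 2.28
tool_pos: [0.4606, -0.0976, 0.3397]
eef_rot: [0.001, 0.123, 0.992, 0.001]
force: [0.6, 0.1, 0.1]
width: 0.0851
```

Run:
```python
from h import *
s=r.observe();print(s["t"],s["tool_pos"],s["eef_rot"],s["width"])
rel([.464,-.273,.2],yaw(np.radians(90+16.2)))
```

```text
2.2833 [ 0.4606061  -0.09764411  0.33965427] [6.63811721e-04 1.22951027e-01 9.92412340e-01 5.93708960e-04] 0.08510904031361922
shift cm [ -4.59 -16.94  13.95] turn [ 0.001  0.001 -0.529] dist 0.224
```

Call:
send_rows(targets=[8.5,-0.9,-3.4,2.6,0,0,-0.1,8.5,-1.8,-6.8,5.2,0,0,-0.2,8.5,-2.7,-10.2,7.8,0,0,-0.3,8.5,-3.6,-13.6,10.4,0,0,-0.4,8.5,-4.6,-16.9,13,0,0,-0.5])

```text
t: 2.7
tool_pos: [0.4635, -0.2608, 0.2182]
eef_rot: [0.001, -0.129, 0.992, 0.001]
force: [0.4, 0.3, 0.2]
width: 0.0848
```

Run:
```python
from h import *
import pickle
s=r.observe();print(s["t"],s["tool_pos"],s["eef_rot"],s["width"])
c=cam("wrist");pickle.dump(c,open("w1.pkl","wb"))
cv2.imwrite("pics/w1.png",cv2.resize(c[0]["frame"],(800,600),interpolation=cv2.INTER_CUBIC))
for P in [(.464,-.273,.05),(.446,-.212,.008),(.482,-.336,.008)]: print(w2px(c,P)*800/512)
```

```text
2.7 [ 0.46349226 -0.26084276  0.21824118] [ 1.13185039e-03 -1.28776227e-01  9.91672882e-01  5.45249519e-04] 0.08481526292404573
[379.81152916 262.31999065]
[455.4877035  248.15950403]
[305.4036474  251.86024257]
```

View pics/w1.png

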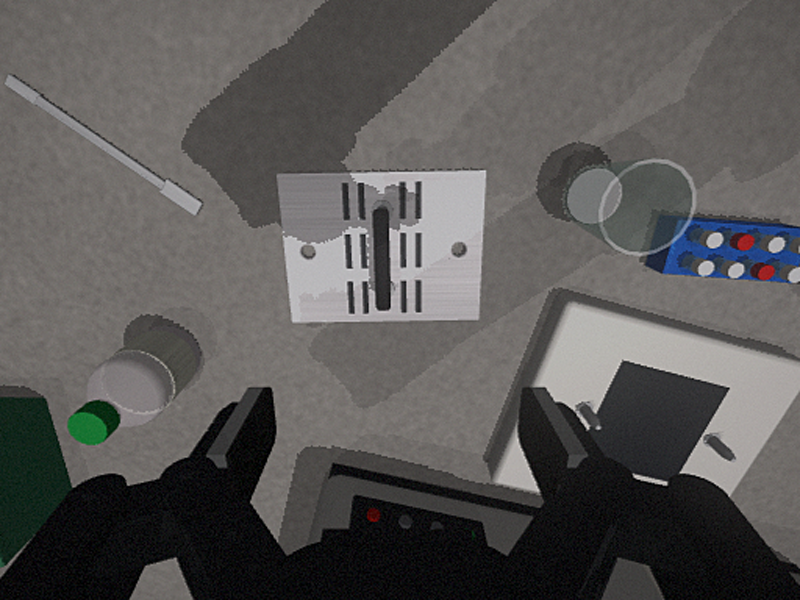

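Run:
```python
from h import *
import pickle
c=pickle.load(open("w1.pkl","rb"));S=800/512
f=lambda uv,z:px2w(c,uv,z,S)
b=f((459,250),.008);a=f((308,250.5),.008);m=(a+b)/2;print(a,b,m,np.linalg.norm(a-b),np.degrees(np.arctan2(*(b-a)[1::-1])))
t=f((380.5,207),.05);u=f((383,310),.05);print(t,u,(t+u)/2,np.linalg.norm(t-u),np.degrees(np.arctan2(*(t-u)[1::-1])))
for uv in[(287-9,171),(487,170),(480,321),(292,322)]:print(f(uv,.008))
for x in[((583,405),.03),((597,428),.0585),((708,437),.03),((732,458),.0585)]:print(f(*x))
h=(m*1.0+(t+u)/2)/2;rel([h[0],h[1],.033],yaw(np.arctan2(*(b-a)[1::-1])))
```

```text
[ 0.48007736 -0.33434643  0.008     ] [ 0.44659418 -0.2089057   0.008     ] [ 0.46333577 -0.27162606  0.008     ] 0.1298325836710118 104.94520037079135
[ 0.42310787 -0.28292631  0.05      ] [ 0.50111529 -0.26131849  0.05      ] [ 0.46211158 -0.2721224   0.05      ] 0.08094477214653352 -164.51742640775504
[ 0.42177857 -0.3702652   0.008     ]
[ 0.37788094 -0.20680837  0.008     ]
[ 0.50449787 -0.17063631  0.008     ]
[ 0.54896145 -0.33585386  0.008     ]
[ 0.5520568  -0.05945818  0.03      ]
[ 0.55617884 -0.05727186  0.0585    ]
[0.55458551 0.06878393 0.03      ]
[0.55490766 0.07099002 0.0585    ]
shift cm [-0.52 -0.39 17.99] turn [-0.002 -0.009 -0.008] dist 0.18
```

Call:
send_rows(targets=[6,-0.1,-0.1,4,0,-0.01,-0.01,6,-0.3,-0.2,8,0,-0.01,-0.01,6,-0.4,-0.3,11.8,0,-0.01,-0.01,6,-0.5,-0.4,15,0,-0.01,-0.01,6,-0.5,-0.4,18,0,-0.01,-0.01])

```text
t: 3.17
tool_pos: [0.4617, -0.2711, 0.0304]
eef_rot: [-0.0, -0.131, 0.991, -0.0]
force: [0.4, -0.2, 0.3]
width: 0.0596
```

Call:
send_rows(targets=[0,0,0,0,0,0,0,0,0,0,0,0,0,0,0,0,0,0,0,0,0,0,0,0,0,0,0,0,0,0,0,0,0,0,0], force=70)

```text
t: 3.58
tool_pos: [0.4637, -0.2724, 0.0331]
eef_rot: [0.002, -0.131, 0.991, -0.002]
force: [0.3, 0.6, 3.2]
width: 0.0085
```

Call:
send_rows(targets=[0,0,0,0,0,0,0,0,0,0,0,0,0,0,0,0,0,0,0,0,0,0,0,0,0,0,0,0,0,0,0,0,0,0,0])

```text
t: 4.0
tool_pos: [0.4636, -0.2721, 0.0331]
eef_rot: [0.002, -0.131, 0.991, -0.001]
force: [-0.8, 1.0, 0.0]
width: 0.0087
```

Call:
send_rows(targets=[0,0,0,-1.5,0,0,0,0,0,0,-4,0,0,0,0,0,0,-7,0,0,0,0,0,0,-10,0,0,0,0,0,0,-13,0,0,0])

```text
t: 4.42
tool_pos: [0.4623, -0.2715, 0.1638]
eef_rot: [0.001, -0.131, 0.991, -0.001]
force: [-0.1, -0.4, -3.3]
width: 0.0087
```

Run:
```python
from h import *
s=r.observe();print(s["t"],s["tool_pos"],s["eef_rot"],s["width"],s["force"],s["wrist_torque"])
Q=q(s["eef_rot"]);dq=R.from_euler("z",-1-15.2,degrees=True)
rel([.554,.0055,.163],dq*Q)
c=cam("wrist");cv2.imwrite("pics/w2.png",cv2.resize(c[0]["frame"],(800,600)))
```

```text
4.4167 [ 0.46226929 -0.27153307  0.16383232] [ 1.21236299e-03 -1.30562805e-01  9.91438883e-01 -9.08882212e-04] 0.008706420305486328 [-0.06016046 -0.36002942 -3.30279357] [ 0.00862742 -0.02806576 -0.01686219]
shift cm [-16.03  24.38   0.07] turn [0.001 0.001 0.283] dist 0.292
```

Call:
send_rows(targets=[0,-1,1.5,0,0,0,0,0,-3,4.5,0,0,0,0,0,-5,7.5,0,0,0,0,0,-7,10.5,0,0,0,0,0,-9,13.5,0,0,0,0])

```text
t: 4.88
tool_pos: [0.5177, -0.1189, 0.1697]
eef_rot: [0.006, -0.13, 0.991, -0.004]
force: [0.6, -0.3, -3.0]
width: 0.0089
```

Call:
send_rows(targets=[0,-2,3,0,0,0,0.06,0,-4,6,0,0,0,0.12,0,-5.5,8.5,0,0,0,0.18,0,-6.5,10,0,0,0,0.24,0,-7,10.9,0,0,0,0.28])

```text
t: 5.3
tool_pos: [0.5576, 0.0095, 0.1683]
eef_rot: [0.006, 0.008, 1.0, -0.002]
force: [-1.4, 0.3, -3.6]
width: 0.0084
```

Run:
```python
from h import *
import pickle
s=r.observe();print(s["t"],s["tool_pos"],s["eef_rot"],s["width"],s["force"])
c=cam("wrist");pickle.dump(c,open("w3.pkl","wb"))
cv2.imwrite("pics/w3.png",cv2.resize(c[0]["frame"],(800,600),interpolation=cv2.INTER_CUBIC))
```

```text
5.3 [0.55757215 0.0095123  0.1683156 ] [ 0.00597266  0.00780562  0.99994993 -0.00187966] 0.008421595922459928 [-1.3818056   0.31201156 -3.61780559]
```

View pics/w3.png

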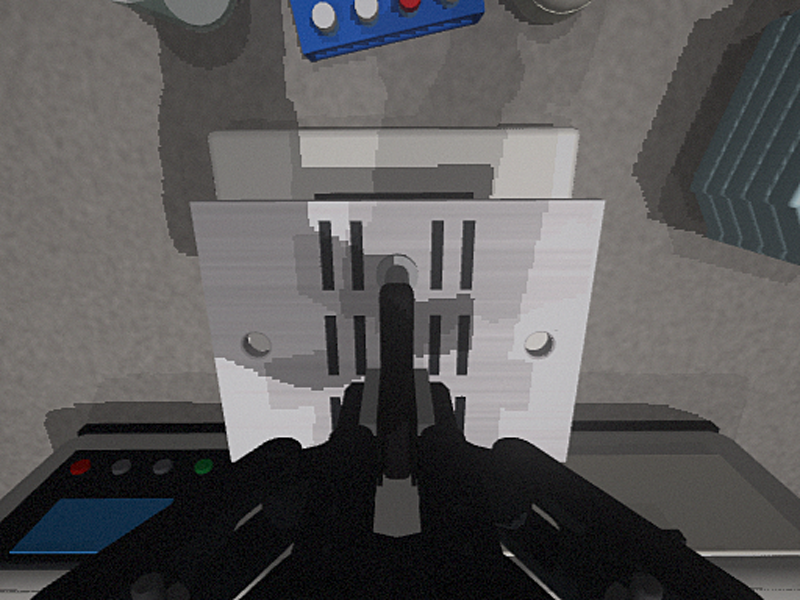

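Run:
```python
from h import *
import pickle
c=pickle.load(open("w3.pkl","rb"));S=800/512
f=lambda uv,z:px2w(c,uv,z,S)
a=f((257,344),.143);b=f((540,343.5),.143);print("plate",a,b,(a+b)/2,np.linalg.norm(a-b),np.degrees(np.arctan2(*(b-a)[1::-1]))-90)
a=f((212,131),.03);b=f((577,128),.03);print("deck front",a,b,(a+b)/2,np.linalg.norm(a-b),np.degrees(np.arctan2(*(b-a)[1::-1]))-90)
a=f((215,199),.03);b=f((575,199),.03);print("deck mid",a,b)
# slot edges of dark patch
# pins triangulated in the first top and side pictures
im=c[0]["frame"]
ct=cam("top");cs=cam("side")
for P in[(.554,.0708,.0585),(.554,-.0595,.0585),(.554,.0708,.03),(.554,-.0595,.03)]:print(w2px(ct,P)*S,w2px(cs,P)*S)
x=cv2.imread("pics/side0.png")[270:370,400:530];y=cv2.imread("pics/top0.png")[220:310,360:470]
cv2.imwrite("pics/crop.png",np.vstack([cv2.resize(x,(780,300*2)),]))
```

```text
plate [ 0.55631375 -0.0540097   0.143     ] [0.55796093 0.07572668 0.143     ] [0.55713734 0.01085849 0.143     ] 0.12974683634231038 -0.7274099212854281
deck front [ 0.46117933 -0.10526593  0.03      ] [0.4631316  0.12461386 0.03      ] [0.46215546 0.00967397 0.03      ] 0.22988807571025385 -0.4865782261708915
deck mid [ 0.50316318 -0.1100223   0.03      ] [0.50691369 0.12874405 0.03      ]
[388.85218572 262.75551335] [453.57732493 290.21212103]
[441.56965808 261.49793915] [467.79676678 323.51733816]
[389.15370899 265.00688998] [452.82924783 298.29006976]
[440.79462237 263.77442133] [466.83144485 331.69762339]
```

Run:
```python
from h import *
s=r.observe();print(s["tool_pos"],s["eef_rot"],s["t"])
rel([.5545,.0065,.0995],yaw(np.radians(90-.9)))
```

```text
[0.55675442 0.00538569 0.16859219] [ 0.00568803  0.00778817  0.99994836 -0.00320462] 5.45
shift cm [0.31 0.15 6.91] turn [-0.006  0.011  0.   ] dist 0.069
```

Call:
send_rows(targets=[0,0.1,0,1.5,-0.002,0.004,0,0,0.2,0.1,3,-0.003,0.006,0,0,0.3,0.1,4.5,-0.005,0.01,0,0,0.3,0.1,6,-0.006,0.011,0,0,0.3,0.1,6.9,-0.006,0.011,0])

```text
t: 5.87
tool_pos: [0.5529, 0.0034, 0.0978]
eef_rot: [-0.001, 0.009, 1.0, -0.001]
force: [-0.3, 0.2, -2.7]
width: 0.0086
```

Call:
send_rows(targets=[0,0,0,0,0,0,0,0,0,0,0,0,0,0,0,0,0,0,0,0,0,0,0,0,0,0,0,0,0,0,0,0,0,0,0])

```text
t: 6.28
tool_pos: [0.5537, 0.0032, 0.0989]
eef_rot: [-0.0, 0.009, 1.0, -0.001]
force: [-0.4, -0.3, -3.3]
width: 0.0085
```

Run:
```python
from h import *
import pickle
s=r.observe();print(s["t"],s["tool_pos"],s["eef_rot"],s["width"],s["force"])
c=cam("wrist");pickle.dump(c,open("w4.pkl","wb"));S=800/512
for P in[(.5545,.0715,.0585),(.5545,-.0585,.0585)]:print(w2px(c,P))
I=c[0]["frame"];print(I.shape)
A=cv2.resize(I[180:260,120:220],(400,320),interpolation=cv2.INTER_CUBIC);B=cv2.resize(I[180:260,300:400],(400,320),interpolation=cv2.INTER_CUBIC)
cv2.imwrite("pics/w4.png",np.hstack([A,B])); cv2.imwrite("pics/w4full.png",cv2.resize(I,(800,600)))
```

```text
6.2833 [0.55374475 0.00323678 0.09888528] [-2.13298208e-04  9.06167229e-03  9.99958625e-01 -7.67291603e-04] 0.008519700659720231 [-0.39266918 -0.3463331  -3.27760265]
[341.76741703 211.90915003]
[172.84595821 214.73591957]
(384, 512, 3)
```

View pics/w4.png

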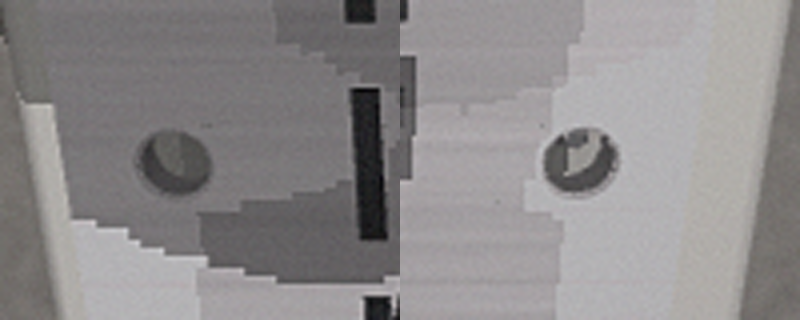

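Run:
```python
from h import *
import pickle
c=pickle.load(open("w4.pkl","rb"))
a=px2w(c,(163.0,220),.0738);b=px2w(c,(345,220),.0738);print(a,b,(a+b)/2,np.linalg.norm(a-b),np.degrees(np.arctan2(*(b-a)[1::-1]))-90)
# pins in 3 starting views: fit tip pixel reading
w1=pickle.load(open("w1.pkl","rb"))
I=cv2.resize(w1[0]["frame"][235:315,360:480],(720,480),interpolation=cv2.INTER_CUBIC)
cv2.imwrite("pics/w1pins.png",I)
I=pickle.load(open("w4.pkl","rb"))[0]["frame"]
```

```text
[ 0.55184626 -0.06102297  0.0738    ] [0.55421107 0.06920901 0.0738    ] [0.55302867 0.00409302 0.0738    ] 0.13025344635383898 -1.040287132678884
```

View pics/w1pins.png

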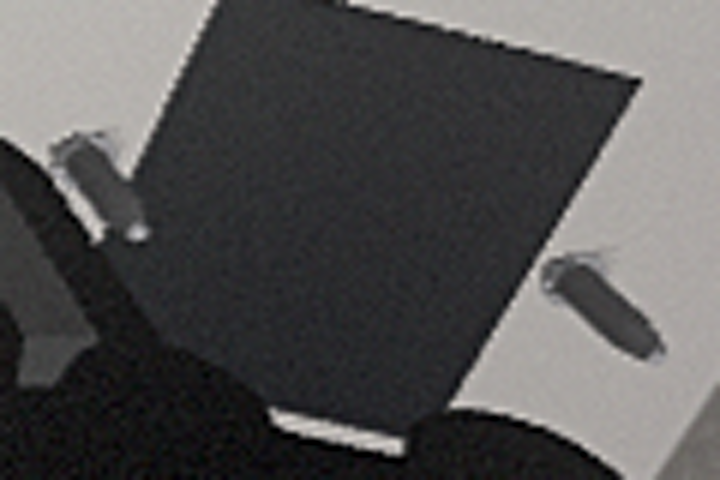

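Run:
```python
from h import *
import pickle
c=pickle.load(open("w1.pkl","rb"))
f=lambda u,v,z:px2w(c,((u+.5)/6-.5+360,(v+.5)/6-.5+235),z)
for n,p,q_ in[("base",(80,153,.03),(567,278,.03)),("tip",(136,230,.0585),(654,351,.0585))]:
    a=f(*p);b=f(*q_);print(n,a,b,(a+b)/2,np.linalg.norm(a-b),np.degrees(np.arctan2(*(b-a)[1::-1]))-90)
rel([.5555,.0065,.0995],yaw(np.radians(90-.9)))
```

```text
base [ 0.55371124 -0.05879693  0.03      ] [0.55641912 0.07163496 0.03      ] [0.55506518 0.00641902 0.03      ] 0.13045999987565743 -1.1893389013097249
tip [ 0.55484842 -0.05734224  0.0585    ] [0.55502496 0.07149038 0.0585    ] [0.55493669 0.00707407 0.0585    ] 0.12883274252547372 -0.07851200166123817
shift cm [-0.18  0.31 -0.08] turn [-0.002 -0.001 -0.002] dist 0.004
```

Call:
send_rows(targets=[0,-0.1,0.15,0,0,0,0,0,-0.2,0.25,0,0,0,0,0,-0.2,0.25,0.5,0,0,0,0,-0.2,0.25,0.9,0,0,0,0,-0.2,0.25,1.2,0,0,0])

```text
t: 6.75
tool_pos: [0.5551, 0.006, 0.0859]
eef_rot: [-0.001, 0.009, 1.0, -0.001]
force: [1.7, 1.2, -3.7]
width: 0.009
```

Call:
send_rows(targets=[0,0,0,0.1,0,0,0,0,0,0,0.2,0,0,0,0,0,0,0.3,0,0,0,0,0,0,0.4,0,0,0,0,0,0,0.5,0,0,0])

```text
t: 7.17
tool_pos: [0.5552, 0.006, 0.0809]
eef_rot: [-0.001, 0.009, 1.0, -0.001]
force: [0.9, 0.5, -2.2]
width: 0.0086
```

Call:
send_rows(targets=[0,0,0,0.2,0,0,0,0,0,0,0.4,0,0,0,0,0,0,0.6,0,0,0,0,0,0,0.8,0,0,0,0,0,0,1,0,0,0])

```text
t: 7.58
tool_pos: [0.5552, 0.006, 0.0707]
eef_rot: [-0.001, 0.009, 1.0, -0.001]
force: [-0.3, 1.0, -3.4]
width: 0.0089
```

Call:
send_rows(targets=[0,0,0,0.15,0,0,0,0,0,0,0.3,0,0,0,0,0,0,0.45,0,0,0,0,0,0,0.6,0,0,0,0,0,0,0.75,0,0,0])

```text
t: 8.0
tool_pos: [0.555, 0.0062, 0.0633]
eef_rot: [-0.001, 0.009, 1.0, -0.001]
force: [-3.9, -0.5, 8.5]
width: 0.0087
```

Call:
send_rows(targets=[0,0,0,0,0,0,0,0,0,0,0,0,0,0,4,0,0,0,0,0,0,4,0,0,0,0,0,0,4,0,0,0,0,0,0])

```text
t: 8.42
tool_pos: [0.5558, 0.006, 0.0638]
eef_rot: [-0.0, 0.009, 1.0, -0.001]
force: [-0.2, 0.0, 0.1]
width: 0.0401
```

Call:
send_rows(targets=[4,0,0,0,0,0,0,4,0,0,0,0,0,0,4,0,0,0,0,0,0,4,0,0,-0.5,0,0,0,4,0,0,-2,0,0,0])

```text
t: 8.83
tool_pos: [0.5537, 0.0062, 0.0822]
eef_rot: [-0.003, 0.009, 1.0, -0.001]
force: [0.1, 0.6, -0.7]
width: 0.0398
```

Call:
send_rows(targets=[4,0,0,-3,0,0,0,4,0,0,-6,0,0,0,4,0,0,-10,0,0,0,4,0,0,-14,0,0,0,4,0,0,-18,0,0,0])

```text
t: 9.25
tool_pos: [0.5542, 0.0063, 0.2645]
eef_rot: [-0.003, 0.009, 1.0, -0.001]
force: [1.6, -0.3, -0.0]
width: 0.0403
```

Run:
```python
from h import *
import pickle
s=r.observe();print(s["t"],s["tool_pos"],s["eef_rot"],s["width"],s["force"],s["joint_positions"])
c=cam("wrist");pickle.dump(c,open("w5.pkl","wb"))
I=c[0]["frame"];cv2.imwrite("pics/w5.png",cv2.resize(I,(800,600),interpolation=cv2.INTER_CUBIC))
rel([.476,.282,.26],yaw(np.radians(90)))
```

```text
9.25 [0.5542087  0.00630673 0.26450015] [-2.72346566e-03  9.05937544e-03  9.99954972e-01 -7.51107978e-04] 0.040261689446224096 [ 1.63479303 -0.3471093  -0.0039068 ] [-0.48749242  0.33680252  0.6129941   1.42422944 -0.19080434  1.44610405
  1.67628285]
shift cm [ 8.82 27.47  1.26] turn [-0.     0.011 -0.018] dist 0.289
```

View pics/w5.png

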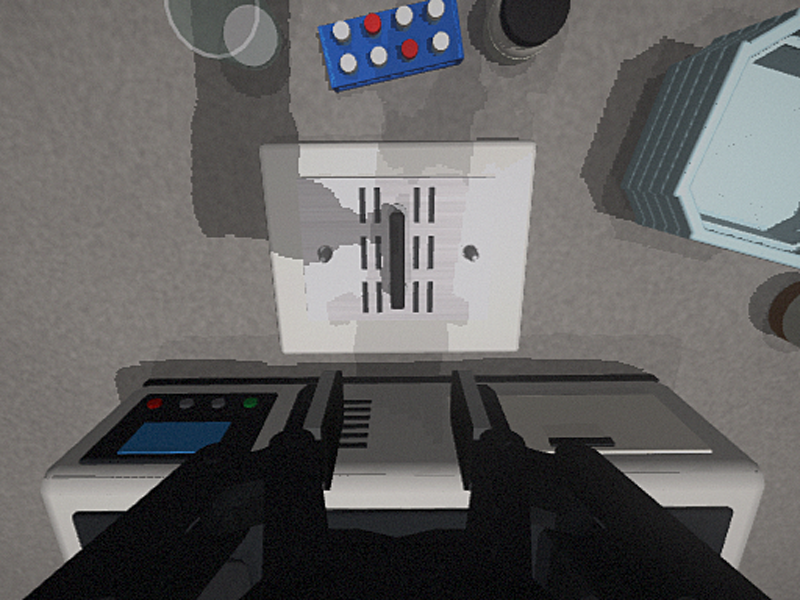

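Call:
send_rows(targets=[6,1,3,0,0,0,0,6,2.1,6.5,0,0,0,0,6,3.2,10,0,0,0,0,6,4.3,13.5,0,0,0,0,6,5.4,17,0,0,0,0])

```text
t: 9.72
tool_pos: [0.5076, 0.1781, 0.2734]
eef_rot: [0.006, 0.009, 1.0, 0.0]
force: [1.8, 0.7, -0.7]
width: 0.0598
```

Call:
send_rows(targets=[6,0.7,2.1,0,0,0,0.08,6,1.4,4.2,0,0,0,0.16,6,2.1,6.3,0,0,0,0.24,6,2.8,8.4,0,0.01,0,0.32,6,3.4,10.4,0,0.01,0,0.4])

```text
t: 10.13
tool_pos: [0.4747, 0.2843, 0.2732]
eef_rot: [0.006, 0.209, 0.978, -0.003]
force: [-0.5, 0.4, -0.3]
width: 0.0597
```

Call:
send_rows(targets=[6,0,0,0,0,0,0.1,6,0,0,0,0,0,0.2,6,0,0,0,0,0,0.3,6,0,0,0,0,0,0.42,6,0,0,0,0,0,0.42])

```text
t: 10.55
tool_pos: [0.4747, 0.2843, 0.2732]
eef_rot: [0.006, 0.409, 0.912, -0.002]
force: [0.7, -0.7, 0.1]
width: 0.0598
```

Run:
```python
from h import *
import pickle
s=r.observe();print(s["t"],s["tool_pos"],s["eef_rot"],s["width"],s["force"],s["joint_positions"])
c=cam("wrist");pickle.dump(c,open("w6.pkl","wb"))
I=c[0]["frame"];cv2.imwrite("pics/w6.png",cv2.resize(I,(800,600),interpolation=cv2.INTER_CUBIC))
```

```text
10.55 [0.47469474 0.28426066 0.27324293] [ 0.00647706  0.40925049  0.91239665 -0.00210796] 0.059794392933519264 [ 0.70199416 -0.67057065  0.11303078] [-1.03055899  0.3238366   0.61745769  1.41936035 -0.17396691  1.45156771
  0.30939268]
```

View pics/w6.png

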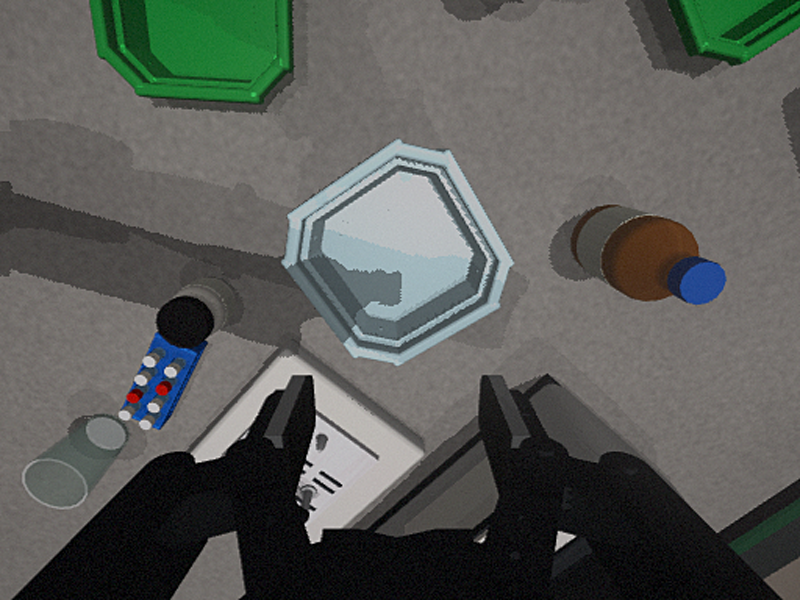

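Run:
```python
from h import *
import pickle
from scipy.optimize import least_squares
c=pickle.load(open("w6.pkl","rb"));S=800/512
uv=[(399,141),(449,153),(513,264),(497,305),(399,363),(353,354),(286,262),(289,214)]
W=np.array([px2w(c,p,.109,S)[:2] for p in uv]);m=W.mean(0);print(m)
W=W[np.argsort(np.arctan2(*(W-m).T[::-1]))]
k=.0452;M=np.array([(.075,-k),(.075,k),(k,.075),(-k,.075),(-.075,k),(-.075,-k),(-k,-.075),(k,-.075)])
best=None
for sh in range(8):
    f=lambda p:(M@R.from_euler("z",p[2]).as_matrix()[:2,:2].T+p[:2]-np.roll(W,-sh,0)).ravel()
    for a0 in np.radians(range(0,360,45)):
        o=least_squares(f,[*m,a0])
        if best is None or o.cost<best.cost-1e-12:best=o
p=best.x;a=(np.degrees(p[2])+45)%90-45;print(p[:2],a,np.sqrt(best.cost*2/8))
d=np.radians(a+45);u=np.array([np.cos(d),np.sin(d)]);cn=p[:2]-.08*u;print("corner3 side",cn,"dir",a+45)
rel([*cn,.15],yaw(d));rel([*cn,.104],yaw(d))
```

```text
[0.47407792 0.28796958]
[0.47407792 0.28796958] -15.729507913060004 0.0032461089268411777
corner3 side [0.40429222 0.24885492] dir 29.270492086939996
shift cm [ 2.24 -7.62 12.28] turn [0.003 0.013 0.221] dist 0.146
shift cm [ 2.3  -7.62 16.88] turn [0.003 0.013 0.221] dist 0.187
```

Run:
```python
from h import *
import pickle
c=pickle.load(open("w6.pkl","rb"))
I=c[0]["frame"][84:240,176:336];cv2.imwrite("pics/w6c.png",cv2.resize(I,(615,600),interpolation=cv2.INTER_CUBIC))
```

```text
(no output)
```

View pics/w6c.png

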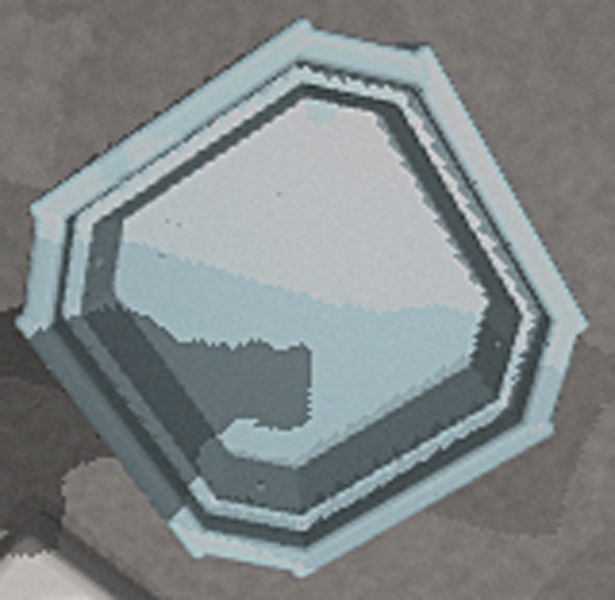

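Run:
```python
from h import *
import pickle
from scipy.optimize import least_squares
c=pickle.load(open("w6.pkl","rb"));S=3.845
uv=np.array([(305,22),(430,48),(585,325),(550,430),(303,573),(195,555),(22,322),(35,210)])
px=(uv+.5)/S-.5+[176,84]
k=.0452;M=np.array([(.075,-k),(.075,k),(k,.075),(-k,.075),(-.075,k),(-.075,-k),(-k,-.075),(k,-.075)])
W=np.array([px2w(c,p,.109)[:2] for p in px]);print(np.round(W,4).tolist());print("side lengths",np.round(np.linalg.norm(W-np.roll(W,-1,0),axis=1),4))
e=np.roll(W,-1,0)-W;print("edge angles",np.round(np.degrees(np.arctan2(e[:,1],e[:,0])),1))
def fit(c,px,z=.109):
  best=None
  for sh in range(8):
   for fl in(1,-1):
    Wt=np.roll(px[::fl],sh,0)
    f=lambda p:(np.array([w2px(c,[*v,z]) for v in M@R.from_euler("z",p[2]).as_matrix()[:2,:2].T+p[:2]])-Wt).ravel()
    o=least_squares(f,[.474,.286,0.0])
    if best is None or o.cost<best.cost:best=o
  return best
b=fit(c,px);print(b.x[:2],np.degrees(b.x[2]),np.sqrt(b.cost/4));print(np.round(b.fun.reshape(8,2),1).tolist())
# top view: segment the light-blue by hue
ct=cam("top");I=ct[0]["frame"];x,y=w2px(ct,[.474,.286,.109]).astype(int);C=I[y-35:y+36,x-35:x+36].astype(int)
m=((C[...,0]-C[...,2])>12).astype(np.uint8);print(m.sum(),cv2.minAreaRect(cv2.findNonZero(m)),x,y)
cv2.imwrite("pics/topc.png",np.hstack([cv2.resize(C.astype(np.uint8),(400,400),interpolation=cv2.INTER_CUBIC),cv2.resize(cv2.cvtColor(m*255,cv2.COLOR_GRAY2BGR),(400,400))]))
```

```text
[[0.4166, 0.3529], [0.4476, 0.3713], [0.5395, 0.345], [0.5565, 0.3138], [0.5316, 0.2231], [0.5002, 0.2042], [0.4091, 0.2303], [0.3915, 0.2605]]
side lengths [0.036  0.0956 0.0355 0.0941 0.0367 0.0947 0.035  0.0957]
edge angles [  30.6  -16.   -61.4 -105.3 -149.   164.   120.3   74.8]
[0.47419166 0.28756172] -15.442176787524264 2.711076682764516
[[2.1, 0.8], [-0.4, 2.5], [0.7, -2.7], [2.4, 1.5], [-3.0, -0.4], [0.6, -3.2], [-0.5, 2.7], [-1.9, -0.6]]
583 ((43.060768127441406, 34.65469741821289), (42.83544921875, 28.013858795166016), 86.98721313476562) 190 188
```

Run:
```python
from h import *
rel([.4047,.2480,.15],yaw(np.radians(29.7)))
```

```text
shift cm [ 2.15 -7.65 12.29] turn [0.003 0.013 0.214] dist 0.146
```

Call:
send_rows(targets=[5,0.4,-1.6,2,0,0.01,0.07,5,0.9,-3.2,5,0,0.01,0.14,5,1.4,-5,8,0,0.01,0.21,5,1.9,-6.8,11,0,0.01,0.21,5,2.1,-7.6,12.3,0,0.01,0.21])

```text
t: 11.07
tool_pos: [0.4004, 0.2454, 0.146]
eef_rot: [-0.0, 0.499, 0.866, -0.003]
force: [-0.5, -0.5, -0.3]
width: 0.0499
```

Call:
send_rows(targets=[5,0,0,0,0,0,0,5,0,0,0,0,0,0,5,0,0,0,0,0,0,5,0,0,0,0,0,0,5,0,0,0,0,0,0])

```text
t: 11.48
tool_pos: [0.4023, 0.2463, 0.1474]
eef_rot: [0.001, 0.499, 0.866, -0.001]
force: [-0.5, -0.4, 0.4]
width: 0.0503
```

Run:
```python
from h import *
import pickle
s=r.observe();print(s["t"],s["tool_pos"],s["eef_rot"],s["width"],s["force"])
rel([.4047,.2480,.104],yaw(np.radians(29.7)))
c=cam("wrist");pickle.dump(c,open("w7.pkl","wb"))
I=c[0]["frame"].copy();cv2.imwrite("pics/w7.png",cv2.resize(I,(800,600),interpolation=cv2.INTER_CUBIC))
d=np.radians(29.7)
for l in(-.085,-.08,-.075):print(w2px(c,[.4742+l*np.cos(d),.2877+l*np.sin(d),.109])*800/512)
```

```text
11.4833 [0.40226608 0.24629093 0.14743913] [ 5.84971495e-04  4.99193707e-01  8.66488982e-01 -1.46485912e-03] 0.05029376063324363 [-0.5082273  -0.36581794  0.4246107 ]
shift cm [0.04 0.3  4.34] turn [-0.002  0.002  0.007] dist 0.044
[391.28632493 334.12400182]
[401.53376357 334.19653469]
[411.78120329 334.26906757]
```

View pics/w7.png

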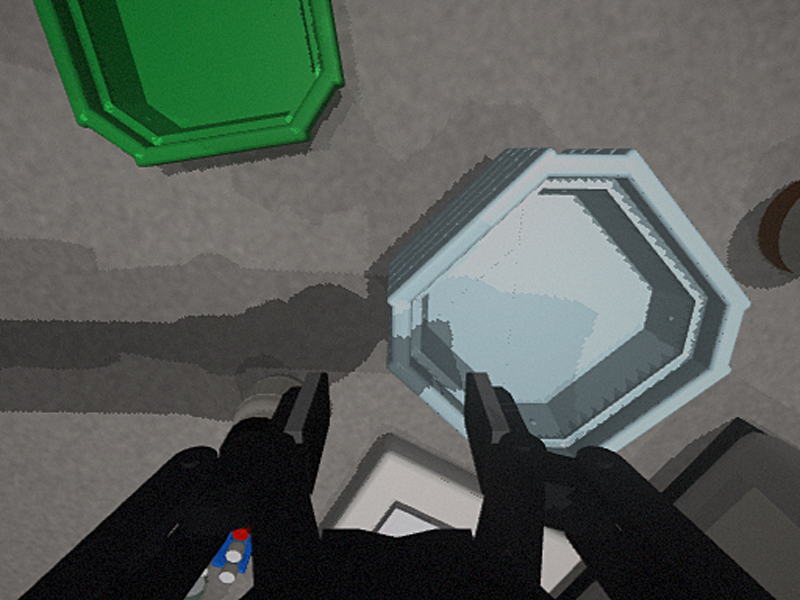

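Call:
send_rows(targets=[4,0,0.3,0.9,0,0,0,4,0,0.3,1.8,0,0,0,4,0,0.3,2.7,0,0,0,4,0,0.3,3.6,0,0,0,4,0,0.3,4.2,0,0,0])

```text
t: 11.95
tool_pos: [0.4035, 0.2469, 0.1033]
eef_rot: [-0.0, 0.499, 0.866, -0.003]
force: [-0.7, 0.9, 0.2]
width: 0.04
```

Call:
send_rows(targets=[3,0,0,0,0,0,0,2.5,0,0,0,0,0,0,2,0,0,0,0,0,0,1.5,0,0,0,0,0,0,1.2,0,0,0,0,0,0], force=40)

```text
t: 12.37
tool_pos: [0.4039, 0.2471, 0.1038]
eef_rot: [0.0, 0.499, 0.866, -0.003]
force: [-0.4, 0.7, 0.5]
width: 0.0121
```

Call:
send_rows(targets=[0.8,0,0,0,0,0,0,0.4,0,0,0,0,0,0,0,0,0,0,0,0,0,0,0,0,0,0,0,0,0,0,0,0,0,0,0])

```text
t: 12.78
tool_pos: [0.4039, 0.2471, 0.1038]
eef_rot: [0.0, 0.499, 0.866, -0.002]
force: [0.2, 0.3, 0.0]
width: 0.0001
```

```bash
cat > pk.py <<'E'
from h import *
import sys
# peel: rotate by th about the far corner's lower rim edge; t0 = pose at grasp
s=r.observe();Q=q(s["eef_rot"]);P=s["tool_pos"]
d=np.radians(29.7);u=np.array([np.cos(d),np.sin(d),0]);ax=np.array([np.sin(d),-np.cos(d),0]) 
C=np.array([.4742,.2877,.093]);piv=C+.085*u
ax=-ax if np.cross(-ax,-u)[2]<0 and False else ax
if np.cross(ax,-u)[2]<0: ax=-ax
print(s["t"],P,s["eef_rot"],s["width"],s["force"])
for th in map(float,sys.argv[1:]):
    Rt=R.from_rotvec(ax*th);N=piv+Rt.apply(P-piv);print(th,"shift",np.round(Q.inv().apply(N-P)*100,2),"turn",np.round((Q.inv()*Rt*Q).as_rotvec(),3))
E
python3 pk.py .01 .02 .03 .04 .05
```

```text
12.7833 [0.40389977 0.24712991 0.10384122] [ 1.17801772e-04  4.99243242e-01  8.66458294e-01 -2.48903991e-03] 8.018544612261226e-05 [0.24808085 0.30893394 0.02840559]
0.01 shift [-0.    0.01 -0.17] turn [ 0.01  0.   -0.  ]
0.02 shift [-0.    0.02 -0.33] turn [ 0.02  0.   -0.  ]
0.03 shift [-0.    0.04 -0.5 ] turn [ 0.03  0.   -0.  ]
0.04 shift [-0.    0.05 -0.66] turn [ 0.04  0.   -0.  ]
0.05 shift [-0.    0.07 -0.83] turn [ 0.05  0.   -0.  ]
```

Run:
```python
from h import *
import pickle
c=cam("wrist");pickle.dump(c,open("w8.pkl","wb"));cs=cam("side")
d=np.radians(29.7)
I=c[0]["frame"]
x,y=w2px(cs,[.44,.27,.1]).astype(int);J=cs[0]["frame"][y-45:y+45,x-50:x+50]
print(x,y)
print(w2px(c,[.4742-.08*np.cos(d),.2877-.08*np.sin(d),.109])) 
cv2.imwrite("pics/w8.png",np.hstack([cv2.resize(I[120:360,150:390],(400,400),interpolation=cv2.INTER_CUBIC),cv2.resize(J,(400,400),interpolation=cv2.INTER_CUBIC)]))
```

```text
253 152
[254.61158445 242.3360908 ]
```

View pics/w8.png

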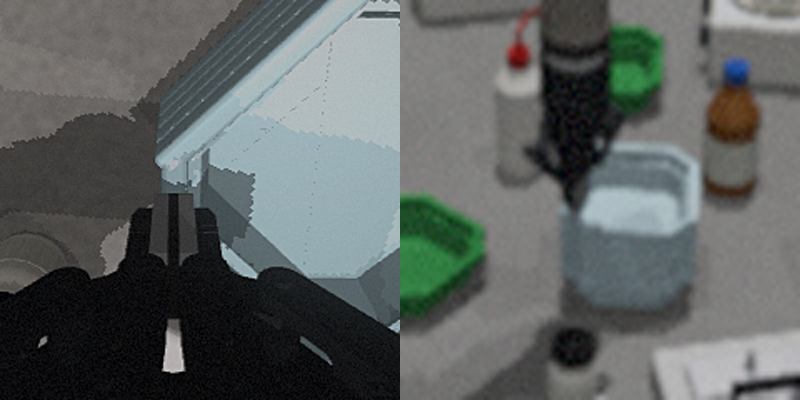

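Run:
```python
from h import *
import pickle
for f in("w8.pkl","w7.pkl"):
    c=pickle.load(open(f,"rb"));T=np.linalg.inv(c[0]["hand_eye"]);k=c[0]["K"]
    for x in(.011,-.011):
      for z in(-.012,-.006,0,.004,.008,.012):
        v=T[:3,:3]@[x,0,z]+T[:3,3];print(f,x,z,np.round([k[0,0]*v[0]/-v[2]+k[0,2],k[1,1]*v[1]/v[2]+k[1,2]],1))
s=r.observe();print(s["tool_pos"],s["width"],s["joint_positions"])
c=pickle.load(open("w8.pkl","rb"));d=np.radians(29.7)
u=np.array([np.cos(d),np.sin(d)]);n=np.array([-u[1],u[0]])
for a,b in((-.085,.021),(-.085,-.021),(-.075,.017)):
    print(a,b,w2px(c,[*(np.array([.4742,.2877])+a*u+b*n),.109]), w2px(c,[*(np.array([.4742,.2877])+a*u+b*n),.093]))
```

```text
w8.pkl 0.011 -0.012 [252.7 231.9]
w8.pkl 0.011 -0.006 [252.7 227.3]
w8.pkl 0.011 0 [252.7 223. ]
w8.pkl 0.011 0.004 [252.8 220.3]
w8.pkl 0.011 0.008 [252.8 217.7]
w8.pkl 0.011 0.012 [252.8 215.1]
w8.pkl -0.011 -0.012 [252.7 264.7]
w8.pkl -0.011 -0.006 [252.8 259.2]
w8.pkl -0.011 0 [252.8 254. ]
w8.pkl -0.011 0.004 [252.8 250.7]
w8.pkl -0.011 0.008 [252.8 247.6]
w8.pkl -0.011 0.012 [252.9 244.6]
w7.pkl 0.011 -0.012 [252.7 231.9]
w7.pkl 0.011 -0.006 [252.7 227.3]
w7.pkl 0.011 0 [252.7 223. ]
w7.pkl 0.011 0.004 [252.8 220.3]
w7.pkl 0.011 0.008 [252.8 217.7]
w7.pkl 0.011 0.012 [252.8 215.1]
w7.pkl -0.011 -0.012 [252.7 264.7]
w7.pkl -0.011 -0.006 [252.8 259.2]
w7.pkl -0.011 0 [252.8 254. ]
w7.pkl -0.011 0.004 [252.8 250.7]
w7.pkl -0.011 0.008 [252.8 247.6]
w7.pkl -0.011 0.012 [252.9 244.6]
[0.40388273 0.24710421 0.10381297] 5.4552543296375176e-05 [-1.09822123  0.29443862  0.6212254   1.89546459 -0.19653931  1.01733938
  0.13263358]
-0.085 0.021 [246.39430318 210.71267078] [247.12418401 200.96678487]
-0.085 -0.021 [246.53130433 271.35998088] [247.19782787 257.54834596]
-0.075 0.017 [263.25637557 217.06140314] [262.56272602 206.85190471]
```

Run:
```python
from h import *
cs=cam("side")
for z in(.09,.1,.11,.12,.13):
    print(z,w2px(cs,[.4039,.2471,z]))
# finger tip: dark pixels column scan around that column
I=cs[0]["frame"].astype(int)
for y in range(140,166): print(y,[int(I[y,x].sum()//3) for x in range(236,258)])
```

```text
0.09 [246.60329208 158.74506612]
0.1 [246.59818684 156.89044221]
0.11 [246.59304236 155.02156005]
0.12 [246.58785818 153.13825457]
0.13 [246.58263383 151.24035815]
140 [54, 38, 36, 50, 56, 60, 27, 17, 14, 13, 22, 12, 26, 23, 11, 28, 64, 70, 49, 92, 134, 158]
141 [38, 26, 34, 47, 60, 66, 44, 24, 22, 20, 24, 28, 20, 16, 25, 24, 37, 24, 52, 87, 106, 118]
142 [38, 21, 25, 38, 64, 70, 55, 27, 6, 23, 19, 15, 13, 24, 10, 23, 20, 32, 81, 104, 107, 104]
143 [57, 33, 8, 21, 43, 65, 56, 28, 21, 11, 17, 7, 12, 12, 10, 30, 37, 63, 93, 111, 113, 115]
144 [87, 56, 32, 5, 25, 41, 47, 27, 22, 26, 5, 21, 15, 24, 34, 62, 75, 90, 105, 105, 112, 111]
145 [92, 74, 57, 43, 25, 19, 7, 21, 16, 17, 27, 8, 14, 34, 61, 85, 106, 106, 113, 108, 105, 110]
146 [85, 86, 91, 89, 56, 35, 25, 16, 17, 15, 15, 21, 21, 43, 77, 102, 112, 109, 113, 107, 113, 112]
147 [90, 101, 115, 119, 107, 82, 53, 20, 15, 19, 23, 15, 45, 57, 90, 108, 108, 106, 111, 108, 111, 110]
148 [111, 120, 131, 130, 129, 117, 91, 57, 14, 19, 29, 42, 57, 64, 88, 105, 112, 120, 117, 117, 118, 120]
149 [129, 128, 131, 133, 129, 133, 115, 79, 38, 13, 36,
[... 1081 characters left out ...]
 115, 104, 90, 90, 92, 94, 95, 100, 95, 98, 95, 101, 114, 114, 121, 122]
160 [128, 126, 123, 119, 122, 117, 112, 101, 99, 86, 91, 92, 95, 98, 99, 93, 96, 98, 96, 98, 98, 104]
161 [123, 123, 121, 117, 124, 119, 113, 104, 98, 86, 95, 93, 95, 96, 102, 92, 101, 97, 97, 103, 106, 103]
162 [124, 123, 119, 116, 116, 114, 112, 97, 97, 90, 93, 92, 92, 98, 98, 97, 102, 94, 99, 108, 103, 111]
163 [126, 124, 121, 116, 121, 121, 113, 96, 95, 88, 92, 91, 93, 98, 102, 97, 95, 100, 99, 98, 103, 103]
164 [126, 125, 122, 119, 118, 122, 111, 102, 94, 87, 84, 95, 93, 98, 101, 97, 97, 96, 99, 101, 107, 101]
165 [127, 123, 118, 117, 120, 119, 112, 101, 95, 88, 91, 94, 94, 98, 96, 103, 99, 100, 104, 101, 100, 103]
```

Call:
send_rows(targets=[1.5,0,0,-0.5,0,0,0,3,0,0,-0.5,0,0,0,4,0,0.1,0,0,0,0,4,0,0.1,0.6,0,0,0,4,0,0.1,1.1,0,0,0], force=25)

```text
t: 13.35
tool_pos: [0.4044, 0.2474, 0.092]
eef_rot: [-0.0, 0.499, 0.866, -0.003]
force: [-0.0, 0.1, 0.8]
width: 0.0395
```

Call:
send_rows(targets=[3,0,0,0,0,0,0,2.4,0,0,0,0,0,0,2,0,0,0,0,0,0,1.6,0,0,0,0,0,0,1.3,0,0,0,0,0,0])

```text
t: 13.77
tool_pos: [0.4047, 0.2475, 0.0922]
eef_rot: [0.0, 0.499, 0.866, -0.003]
force: [-0.6, 0.0, 0.0]
width: 0.0126
```

Call:
send_rows(targets=[1,0,0,0,0,0,0,0.8,0,0,0,0,0,0,0.6,0,0,0,0,0,0,0.4,0,0,0,0,0,0,0.2,0,0,0,0,0,0])

```text
t: 14.18
tool_pos: [0.4047, 0.2475, 0.0924]
eef_rot: [0.0, 0.499, 0.866, -0.003]
force: [-0.7, -1.2, 1.2]
width: 0.0088
```

Call:
send_rows(targets=[0,0,0,0,0,0,0,0,0,0,0,0,0,0,0,0,0,0,0,0,0,0,0,0,0,0,0,0,0,0,0,0,0,0,0], force=45)

```text
t: 14.6
tool_pos: [0.4047, 0.2475, 0.0924]
eef_rot: [0.0, 0.499, 0.866, -0.003]
force: [-0.1, 0.2, 1.6]
width: 0.0079
```

```bash
python3 pk.py .01 .02 .03 .04 .05 .1 .15
```

```text
14.6 [0.40473288 0.2475272  0.09241895] [ 7.62084578e-05  4.99267425e-01  8.66444306e-01 -2.50938930e-03] 0.007858744487889494 [-0.0680139   0.18100771  1.55553863]
0.01 shift [-0.   -0.   -0.17] turn [ 0.01  0.   -0.  ]
0.02 shift [-0.    0.   -0.33] turn [ 0.02  0.   -0.  ]
0.03 shift [-0.   0.  -0.5] turn [ 0.03  0.   -0.  ]
0.04 shift [-0.    0.01 -0.66] turn [ 0.04  0.   -0.  ]
0.05 shift [-0.    0.01 -0.83] turn [ 0.05  0.   -0.  ]
0.1 shift [-0.    0.07 -1.65] turn [ 0.1    0.001 -0.   ]
0.15 shift [-0.01  0.17 -2.47] turn [ 0.15   0.001 -0.   ]
```

Call:
send_rows(targets=[0,0,0,-0.13,0.008,0,0,0,0,0,-0.26,0.016,0,0,0,0,0,-0.4,0.024,0,0,0,0,0,-0.53,0.032,0,0,0,0,0,-0.66,0.04,0,0])

```text
t: 15.02
tool_pos: [0.405, 0.2476, 0.099]
eef_rot: [-0.01, 0.499, 0.866, -0.02]
force: [1.0, 0.1, -1.4]
width: 0.008
```

Call:
send_rows(targets=[0,0,0,-0.13,0.008,0,0,0,0,0,-0.26,0.016,0,0,0,0,0,-0.4,0.024,0,0,0,0,0,-0.53,0.032,0,0,0,0,0,-0.66,0.04,0,0])

```text
t: 15.43
tool_pos: [0.4053, 0.2479, 0.1058]
eef_rot: [-0.02, 0.499, 0.866, -0.038]
force: [1.1, 1.0, -1.4]
width: 0.0078
```

Run:
```python
from h import *
s=r.observe();print(s["t"],s["tool_pos"],s["width"],s["force"],s["wrist_torque"])
cs=cam("side");x,y=w2px(cs,[.47,.28,.06]).astype(int);I=cs[0]["frame"][y-50:y+40,x-50:x+50];cv2.imwrite("pics/s9.png",cv2.resize(I,(660,600),interpolation=cv2.INTER_CUBIC))
```

```text
15.4333 [0.40533457 0.24787443 0.10581863] 0.00784179623459603 [ 1.12587304  0.96034106 -1.43670324] [-0.00892076 -0.15348159 -0.00713095]
```

Call:
send_rows(targets=[0,0,0,-0.13,0.008,0,0,0,0,0,-0.26,0.016,0,0,0,0,0,-0.4,0.024,0,0,0,0,0,-0.53,0.032,0,0,0,0,0,-0.66,0.04,0,0])

```text
t: 15.9
tool_pos: [0.4062, 0.2484, 0.1128]
eef_rot: [-0.03, 0.498, 0.865, -0.055]
force: [0.3, -0.5, -0.9]
width: 0.008
```

Call:
send_rows(targets=[0,0,0.02,-0.13,0.008,0,0,0,0,0.03,-0.26,0.016,0,0,0,0,0.04,-0.4,0.024,0,0,0,0,0.06,-0.53,0.032,0,0,0,0,0.07,-0.66,0.04,0,0])

```text
t: 16.32
tool_pos: [0.4074, 0.2491, 0.1193]
eef_rot: [-0.04, 0.498, 0.863, -0.073]
force: [-0.2, -0.2, -0.7]
width: 0.0077
```

Run:
```python
from h import *
s=r.observe();print(s["t"],s["tool_pos"],s["eef_rot"],s["width"],s["force"],s["wrist_torque"])
cs=cam("side");x,y=w2px(cs,[.47,.28,.06]).astype(int);I=cs[0]["frame"][y-50:y+50,x-50:x+50]
J=cv2.resize(cv2.imread("pics/side0.png"),(512,384),interpolation=cv2.INTER_AREA)[y-50:y+50,x-50:x+50]
cv2.imwrite("pics/s10.png",np.hstack([cv2.resize(k,(400,400),interpolation=cv2.INTER_CUBIC) for k in(J,I)]))
d=np.abs(I.astype(int)-J).sum(2)
for k in range(0,100,5):print(k,"".join("#" if d[k:k+5,m:m+3].mean()>40 else "." for m in range(0,99,3)))
# lower stack registration
a=I[55:85,25:75].astype(np.float32).mean(2);b=J[55:85,25:75].astype(np.float32).mean(2);print(cv2.phaseCorrelate(b,a))
```

```text
16.3167 [0.40739031 0.24906053 0.11930182] [-0.04030289  0.49759654  0.86338813 -0.0730363 ] 0.007709402408023588 [-0.22987761 -0.22747829 -0.67656433] [ 0.02944228 -0.05204916 -0.01757203]
0 ............######...............
5 ...........#######...............
10 ...........#######...............
15 ...........######................
20 ...........######................
25 .........########................
30 ..........#########..............
35 #..........######....##..........
40 ...........#########..#..........
45 ...........############..........
50 .............########............
55 .................................
60 .................................
65 .................................
70 ..........##..###................
75 ........###...#####..............
80 ....#######...####.........#####.
85 .##########...........###########
90 ##########.............##########
95 #######................##########
((-0.12612994746802997, -0.01765043022655277), 0.7199471600850423)
```

View pics/s10.png

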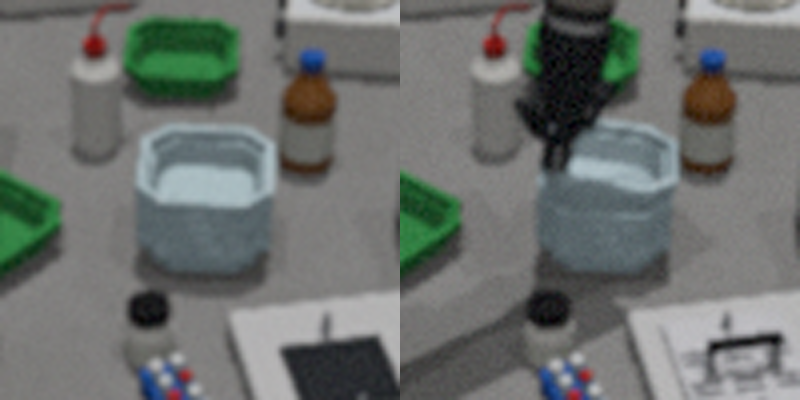

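Call:
send_rows(targets=[0,0,0.02,-0.1,0.006,0,0,0,0,0.04,-0.25,0.012,0,0,0,0,0.06,-0.4,0.012,0,0,0,0,0.1,-0.6,0.012,0,0,0,0,0.15,-0.9,0.012,0,0])

```text
t: 16.78
tool_pos: [0.4101, 0.2508, 0.128]
eef_rot: [-0.043, 0.497, 0.863, -0.078]
force: [-0.3, -0.7, -1.2]
width: 0.0074
```

Call:
send_rows(targets=[0,0,0.05,-0.4,0,0,0,0,0,0.13,-0.8,0,0,0,0,0,0.2,-1.2,0,0,0,0,0,0.26,-1.6,0,0,0,0,0,0.34,-2,0,0,0])

```text
t: 17.2
tool_pos: [0.4164, 0.2545, 0.1477]
eef_rot: [-0.043, 0.497, 0.863, -0.078]
force: [-0.5, 0.3, -1.3]
width: 0.008
```

Call:
send_rows(targets=[0,0,0.13,-0.8,0,0,0,0,0,0.3,-1.8,0,0,0,0,0,0.5,-2.8,0,0,0,0,0,0.65,-3.8,0,0,0,0,0,0.85,-5,0,0,0])

```text
t: 17.62
tool_pos: [0.4316, 0.2635, 0.1965]
eef_rot: [-0.043, 0.497, 0.863, -0.078]
force: [0.2, -0.9, 0.0]
width: 0.0081
```

Run:
```python
from h import *
s=r.observe();print(s["t"],s["tool_pos"],s["width"],s["force"],s["wrist_torque"])
cs=cam("side");x,y=w2px(cs,[.47,.28,.06]).astype(int);I=cs[0]["frame"][y-50:y+50,x-50:x+50];cv2.imwrite("pics/s11.png",I)
J=cv2.resize(cv2.imread("pics/side0.png"),(512,384),interpolation=cv2.INTER_AREA)[y-50:y+50,x-50:x+50]
a=I[55:75,28:72].astype(np.float32).mean(2);b=J[55:75,28:72].astype(np.float32).mean(2);print(cv2.phaseCorrelate(b,a))
Q=q(s["eef_rot"]);d=np.radians(29.7);u=np.array([np.cos(d),np.sin(d)])
Qt=yaw(d)
rel([*s["tool_pos"][:2],.23],Qt)
rel([*(np.array([.555,.0067])-.0802*u),.23],Qt)
# tool deltas in level frame
print(Qt.inv().apply(np.array([*(np.array([.555,.0067])-.0802*u),.23])-np.array([*s["tool_pos"][:2],.23]))*100)
```

```text
17.6167 [0.43156595 0.26348221 0.19645099] 0.008128349515517455 [ 0.17318822 -0.91946199  0.01041312] [ 0.06859053 -0.1480454  -0.01652882]
((1.1022678583535956, 0.1753472566977905), 0.6331411570972867)
shift cm [ 0.01 -0.78 -3.04] turn [-0.173  0.004  0.007] dist 0.031
shift cm [-28.33 -10.85  -1.19] turn [-0.173  0.004  0.007] dist 0.304
[-28.42055925 -10.02062639   0.        ]
```

Call:
send_rows(targets=[0,0,-0.1,-0.5,-0.03,0,0,0,0,-0.3,-1.1,-0.07,0,0,0,0,-0.4,-1.8,-0.11,0,0,0,0,-0.6,-2.4,-0.15,0,0,0,0,-0.8,-3,-0.173,0,0])

```text
t: 18.08
tool_pos: [0.4312, 0.2629, 0.2305]
eef_rot: [0.002, 0.499, 0.866, 0.0]
force: [-0.1, -0.1, -0.9]
width: 0.0079
```

Call:
send_rows(targets=[0,-1.5,-0.5,0,0,0,0,0,-4,-1.4,0,0,0,0,0,-7,-2.5,0,0,0,0,0,-9,-3.2,0,0,0,0,0,-10,-3.5,0,0,0,0])

```text
t: 18.5
tool_pos: [0.4519, 0.1546, 0.2315]
eef_rot: [0.002, 0.502, 0.865, 0.0]
force: [-0.3, 0.2, -1.3]
width: 0.0083
```

Call:
send_rows(targets=[0,-1.5,-0.5,0,0,0,0,0,-4,-1.4,0,0,0,0,0,-7,-2.5,0,0,0,0,0,-9,-3.2,0,0,0,0,0,-10,-3.5,0,0,0,0])

```text
t: 18.92
tool_pos: [0.4718, 0.0471, 0.2323]
eef_rot: [0.003, 0.504, 0.864, 0.0]
force: [0.7, 0.5, 0.6]
width: 0.0077
```

Run:
```python
from h import *
s=r.observe();print(s["t"],s["tool_pos"],s["eef_rot"],s["width"],s["force"],s["wrist_torque"])
d=np.radians(29.7);u=np.array([np.cos(d),np.sin(d)])
rel([*(np.array([.555,.0067])-.0802*u),.14],yaw(d))
# stack check: registration in the side and top pictures against the first ones
for n,box in(("side",(.47,.28,.03)),("top",(.474,.288,.093))):
    c=cam(n);x,y=w2px(c,box).astype(int)
    if n=="side":sl=(slice(y-8,y+22),slice(x-25,x+25))
    else:sl=(slice(y-35,y+35),slice(x-35,x+35))
    J=cv2.resize(cv2.imread(f"pics/{n}0.png"),(512,384),interpolation=cv2.INTER_AREA)
    g=lambda k:cv2.cvtColor(k,cv2.COLOR_BGR2GRAY)[sl].astype(np.float32)
    print(n,(x,y),cv2.phaseCorrelate(g(J),g(c[0]["frame"]),cv2.createHanningWindow(g(J).shape[::-1],cv2.CV_32F)))
    I=c[0]["frame"][sl].astype(int);m=(I[...,0]-I[...,2]>8).astype(np.uint8);m0=(J[sl].astype(int)[...,0]-J[sl].astype(int)[...,2]>8);
    for k in(m0,m):print(k.sum(),np.argwhere(k).mean(0))
```

```text
18.9167 [0.47180226 0.04708495 0.23233347] [3.03851895e-03 5.03611465e-01 8.63924904e-01 1.40588018e-04] 0.007664432081471641 [0.70687701 0.54535457 0.55670137] [ 0.00873299  0.06440094 -0.0098583 ]
shift cm [-7.59 -2.8   9.26] turn [ 0.003  0.005 -0.003] dist 0.123
side (np.int64(259), np.int64(163)) ((0.747229405196304, -0.2805270200148211), 0.8054225432078044)
651 [ 9.24423963 25.68509985]
689 [ 8.70972424 27.81857765]
top (np.int64(190), np.int64(188)) ((0.10946851446642825, -0.37970268682879293), 1.0324325292934606)
175 [31.65142857 37.24      ]
206 [29.30097087 35.47087379]
```

Call:
send_rows(targets=[0,-1.5,-0.5,0,0,0,0,0,-3.5,-1.3,0,0,0,0,0,-5.5,-2,0,0,0,0,0,-7,-2.6,0,0,0,0,0,-7.6,-2.8,0,0,0,0])

```text
t: 19.43
tool_pos: [0.4852, -0.0324, 0.2326]
eef_rot: [0.003, 0.504, 0.864, 0.0]
force: [-0.6, -0.0, -0.6]
width: 0.0073
```

Call:
send_rows(targets=[0,0,0,1,0,0,0,0,0,0,2.5,0,0,0,0,0,0,4,0,0,0,0,0,0,5.5,0,0,0,0,0,0,6.5,0,0,0])

```text
t: 19.85
tool_pos: [0.4845, -0.0295, 0.1653]
eef_rot: [0.001, 0.503, 0.865, 0.0]
force: [0.3, -0.1, -0.1]
width: 0.0078
```

Call:
send_rows(targets=[0,0,0,0.5,0,0,0,0,0,0,1.1,0,0,0,0,0,0,1.5,0,0,0,0,0,0,1.7,0,0,0,0,0,0,1.7,0,0,0])

```text
t: 20.27
tool_pos: [0.4847, -0.0294, 0.1482]
eef_rot: [0.001, 0.503, 0.865, 0.0]
force: [-0.1, -0.1, -0.0]
width: 0.0079
```

Call:
send_rows(targets=[0,0,0,0,0,0,0,0,0,0,0,0,0,0,0,0,0,0,0,0,0,0,0,0,0,0,0,0,0,0,0,0,0,0,0])

```text
t: 20.68
tool_pos: [0.4848, -0.0294, 0.1485]
eef_rot: [0.002, 0.503, 0.865, 0.0]
force: [-0.3, 0.1, 0.0]
width: 0.0078
```

Run:
```python
from h import *
s=r.observe();print(s["t"],s["tool_pos"],s["eef_rot"],s["width"],s["force"],s["wrist_torque"])
d=np.radians(29.7);u=np.array([np.cos(d),np.sin(d)])
rel([*(np.array([.555,.0067])-.0802*u),.14],yaw(d))
# find tray rim outline in the wrist image: bluish mask -> compare with predicted level tray outline (IoU) for several tilts / yaw
c=cam("wrist");I=c[0]["frame"].astype(int);B=(I[...,0]-I[...,2]>10).astype(np.uint8)
B=cv2.morphologyEx(B,cv2.MORPH_CLOSE,np.ones((5,5)))
k=.0452;M=np.array([(.075,-k),(.075,k),(k,.075),(-k,.075),(-.075,k),(-.075,-k),(-k,-.075),(k,-.075)])
P=s["tool_pos"];Q=q(s["eef_rot"])
cor=P+Q.apply([0,0,-.0166])
n,l,st,ce=cv2.connectedComponentsWithStats(B);j=1+np.argmax(st[1:,4]);print("largest blue",st[j],ce[j])
cv2.imwrite("pics/w12.png",(l==j)*255)
for tl in(-.15,-.1,-.05,0,.05,.1,.15):
    T=R.from_rotvec(np.array([-u[1],u[0],0])*tl)  # + = far side down
    V=np.array([cor+T.apply(R.from_euler("z",d-np.pi/4).apply([*m,0])+[.08*u[0],.08*u[1],0]) for m in M])
    px=np.array([w2px(c,v) for v in V]);m=np.zeros(B.shape,np.uint8);cv2.fillPoly(m,[px.round().astype(np.int32)],1)
    m[250:]=0;b=(l==j).astype(np.uint8);h=cv2.fillPoly(np.zeros_like(b),[cv2.convexHull(cv2.findNonZero(b))],1);h[250:]=0
    print(tl,"IoU",(m&h).sum()/(m|h).sum(),px.min(0),px.max(0))
```

```text
20.6833 [ 0.4847809  -0.02942662  0.14845742] [1.53498526e-03 5.02582828e-01 8.64527677e-01 2.02984854e-04] 0.007825860736697452 [-0.3266113   0.14128975  0.02575296] [-0.02782803  0.03467387  0.0091234 ]
shift cm [-0.34 -0.13  0.85] turn [ 0.002  0.002 -0.001] dist 0.009
largest blue [  241    93   271   249 45932] [395.8920796 214.4267613]
-0.15 IoU 0.9029874718920655 [243.65693085  96.25557143] [601.97645783 384.08541459]
-0.1 IoU 0.9135962330782813 [243.58588739  96.23426737] [584.3952946  376.41481299]
-0.05 IoU 0.9278101929030722 [243.53709434  96.2151375 ] [567.82178947 369.106933  ]
0 IoU 0.948304546417012 [243.51077594  96.19799899] [552.14987687 362.29213831]
0.05 IoU 0.9443379287257677 [243.50710226  96.18268568] [537.28744739 358.39663493]
0.1 IoU 0.9261085243008004 [243.52618777  96.16904692] [523.15406822 354.62314482]
0.15 IoU 0.8920357751277683 [243.56808998  96.15694624] [509.67913794 350.97510774][ WARN:0@0.587] global loadsave.cpp:1063 imwrite_ Unsupported depth image for selected encoder is fallbacked to CV_8U.
```

Run:
```python
from h import *
s=r.observe();print(s["t"],s["tool_pos"],s["dq"].round(4),s["width"])
print(r.sign_off())
```

```text
20.7333 [ 0.48469655 -0.02941016  0.14836651] [-0.0004  0.0018 -0.0011  0.0001  0.0003  0.0023 -0.0005] 0.007771608976981898
the job is handed in; nothing more can be done
None
```

I finished the job and handed it in at t = 20.7 s. The sign-off gave no verdict, so what follows rests on my own checks.

- **Drip plate:** I lowered it over both pins while gripping it until the deck pushed back with about 8.5 N, then let go. The picture afterwards shows it flush, with both pins in the holes. I did not look at it again after moving the tray over it.
- **Tray:** My first pinch closed on nothing because the fingertips were too high. I lowered 12 mm and regripped. I then peeled it corner first by about 0.16 rad before lifting; the picture showed the tray tilted and the stack unmoved.
- **Sideways drift:** Because of a sign error in my move, the tray drifted about 30 mm sideways as I lifted it. I estimate the remaining stack shifted about 2–3 mm, from comparing images; the limit is 30 mm.
- **Final hold:** The tray is at rest in the gripper at 45 N, within about 5 mm of the deck middle. Its underside is about 90 mm above the deck, so clear of the handle. By fitting its outline in the wrist image, the tilt toward or away from the far corner is within about 0.05 rad of level. That was a numeric check, because I had used all 12 picture views.

The first top-view reading of the tray's angle disagreed with the wrist camera by about 10°. I went with the wrist camera, and a close view before the grasp agreed with it.

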